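Pack the closed samples into the carrier

TASK

Pack the four closed samples - the lidded jar, the capped bottle, the capped vial and the slide box - into the sample carrier, each standing upright and fully down in the pocket made to its shape and size. Leave the open, empty jar and the open, empty vial standing where they are on the mat.

Things in the scene. Friction and masses are not known exactly. Their poses are not given: they have to be found in the camera images.
- jar_center (a point): Capped wide sample jar: white round pot 54 mm across with a ribbed light-grey screw lid 58 mm across (the lid is the top 14 mm); 54 mm tall, about 0.11 kg, standing upright. The point is the jar's centre, 27 mm above its underside; z is up along its axis. All six vessels stand at least 25 mm apart on a blue mat (3 mm thick) beside the carrier, on its left or its right.
- bottle_center (a point): Capped tall sample bottle: white round body 42 mm across and straight up to 58 mm, then a shoulder and a narrow light-grey cap 28 mm across; 84 mm tall, about 0.10 kg, upright. The point is its centre, 42 mm above its underside (so on the straight part); z is up along its axis.
- vial_center (a point): Capped slim sample vial: white round body 25 mm across, light-grey cap 28 mm across (the top 16 mm); 62 mm tall, about 0.035 kg, upright. The point is its centre, 31 mm above its underside; z is up along its axis.
- slidebox_center (a point): Closed slide box: upright oblong white box with light-grey lid (top 16 mm), 80 mm long (its x), 30 mm wide (its y), 50 mm tall, about 0.09 kg, any yaw. The point is its centre, 25 mm above its underside.
- open_jar_center (a point): Open, empty jar: like the wide jar but without a lid, a hollow white pot 54 mm across and 42 mm tall, 0.04 kg. To be left where it stands. The point is its centre, 21 mm above its underside.
- open_vial_center (a point): Open, empty vial: like the slim vial but without a cap, a hollow white tube 25 mm across and 50 mm tall, 0.02 kg. To be left where it stands. The point is its centre, 25 mm above its underside.
- jar_pocket (a point): Pocket for the wide jar: the largest round pocket, 74 mm across and 12 mm deep, with a black floor like the other pockets. The point is the centre of the pocket's floor, z up. The four inserts are square light-grey blocks, 106 mm a side, side by side two by two (centres 108 mm apart) in the low darker grey carrier tray (236 mm square, rim 26 mm high), which is fixed; which insert is where changes. Insert tops are 24 mm above the bench, pocket floors 12 mm above it.
- bottle_pocket (a point): Pocket for the tall bottle: the middle-sized round pocket, 58 mm across, 12 mm deep, in another of the four inserts. The point is the centre of its floor, z up.
- vial_pocket (a point): Pocket for the slim vial: the smallest round pocket, 43 mm across, 12 mm deep, in another insert. The point is the centre of its floor, z up.
- slidebox_pocket (a point): Pocket for the slide box: the oblong pocket, 94 mm long (its x) by 44 mm wide (its y), 12 mm deep, in another insert. The point is the centre of its floor, z up.
There are look-alikes about, which are no part of the job. What is shaped like the part that bears open_vial_center but blue or green is not meant.

How it is judged:
By the outcome, as a careful person would: the job done as asked, in the order asked, and still so for the second after the job is handed in, with the robot touching nothing.
It also fails if it takes over 109 s, if anything falls off the work surface, if the arm or the gripper's body presses on something with over 40 N, if the wrist force passes 120 N, or if a joint passes its speed limit or range.

ROBOT

A 6-joint arm with a two-finger parallel gripper is mounted at the origin on the work surface. World frame = base frame: x ahead of the robot, y to its left, z up, the work surface at z = 0. Lengths are in m, angles in degrees, forces in N, time in s.
With the tool pointing down it reaches from about 0.375 to 0.9 m from the base axis. Payload 3.1 kg.
Tool frame: the origin (TCP) lies at the very end of the fingers, on their centre line; the grasp point (between the pads) lies 19 mm behind it; z points along the fingers, y is the line along which they close (so a half turn about z gives the same grasp; the last joint's range is limited). The gripper opens to 87 mm and grips with 3 to 60 N. Pads are 19 mm wide; open, the fingers measure 117 mm over their backs; the gripper's body (75 mm by 190 mm) begins 51 mm behind the grasp point.
Start: joints at [58.413, 30.224, 82.088, -0, 67.689, -10.227], TCP at [0.228, 0.582, 0.223] pointing down, gripper open.
Joint ranges: [-176.69, 176.69], [-43.24, 126.21], [12.49, 139.97], [-82, 262], [0, 151.66], [-163.58, 163.58]. Speed limits (degrees/s): [159.86, 159.86, 180, 180, 180, 180].

INTERFACE

Orientations are given as a 3x3 rotation matrix whose columns are the frame's x, y, z axes.
In Python, from rig import bot gives the robot as it stands.
- The arm moves only by the tool move_arm, never from a script. Its argument "increments" is a list of rows, each an object with "xyz": the shift along the tool's x, y, z in mm, a list of three; "roll": the turn about the tool's z in rad; "grip": the opening in per cent of the stroke, from 0 (shut) to 100 (fully open). A call has 1 to 5 rows; each row shifts and turns the commanded pose from where the row before left it, along the tool's axes as they then stand; what a row does not reach is not made up. A row lasts 1/12 s, in which the tool goes at most 41.7 mm and 7.16 degrees, less where a joint would pass 70% of its speed; a pose out of reach is approached as far as the arm can. A call is refused whole if a number of a shift passes 41.7 or a number of a turn 0.125, either way. A call with a gripper value outside its range is refused whole. The fingers move at their own pace and stop on an object; the grip force is fixed at half the most. Time passes only in rows, so rows that do not move let the fingers close. It gives the time, the measured TCP pose, the force, the opening and the grip force at its end, in the units of the state.
- bot.read_state(): the state, without advancing time (a new reading comes with each control period).
- bot.capture(name): name is "side" or "top" or "wrist"; returns (picture, depth): 480x640x3 uint8, red, green, blue; 480x640 float32, m along the optical axis (not along the pixel's ray), 0 where there is no reading.
- bot.camera_model(name): a dict with "intrinsics" (3x3 intrinsics, pixels), "rvec" (rotation vector, rad) and "tvec" (3), from world to camera coordinates, as OpenCV has them; the wrist camera has in their place "tool_from_camera" (4x4, takes a point from camera to tool coordinates, whose origin is the TCP and whose axes are the flange's). Camera axes: x right, y down, z forward; pixel columns grow to the right and rows downward; lengths in m; the calibration is good to about 2 mm. A picture is of the moment at which its call begins: read the wrist's pose just before it. camera_model takes no time and is no camera call.
- bot.hand_in(): hands the job in; it is judged then, once.
Trained networks look in the newest picture that a camera, given by its name, has taken for a name from the list of things; names that differ only in an ending like _2 or _b are one class to them, and where a whole thing is asked for, a point or a joint stands for the part that bears it (a point fixed in the world has none). Each returns a list of dicts, best first, with "conf" (0 to 1); they miss things now and then, are a little off and sometimes report something else, mostly with a low value. They report only what shows in the picture. A call takes as long as a camera call. They do not tell look-alikes from the thing itself.
- bot.spot_in(label, camera): "at" ([x, y, z] in m, in the coordinates of the camera as it stood for that picture, good to about 4 mm: the middle of the surface that is visible of it).
- bot.trace(label, camera): "mask" (480x640 bool, what is visible of it).
The state is a dict: "time_s": time; "joint_positions": joint angles; "qvel": joint speeds; "tau": joint torques, N m; "position": TCP position; "tcp_rot": TCP orientation; "force": force on the tool from outside, world axes, zero at the start; "moment": the same for the moment, N m; "opening": opening from 0.0 (shut) to 1.0 (fully open); "grasp_force": force on a finger pad.
Only numpy, scipy, OpenCV 4.12 (cv2) and the standard library are available. Lean on these libraries where they do the work, as an engineer would, in place of code of your own. Each camera call takes 0.05 s, during which the arm holds its last target. There are 200 camera calls.

## Working session

There is one attempt and no reset: what is moved stays moved. The work goes in short steps, Python scripts to look and compute and a tool call to move; the robot and the scene stay as the last step left them, time stands still between calls to the robot, and variables do not carry over. Pictures are saved under pics/ and viewed, at most 14 in all, crops included, and the job is handed in when it is done.

Besides the shell and the picture viewer there is one more tool, called after "Call:" by a JSON object that holds its "method" and its "body". move_arm: Moves the arm, as the interface text tells. Its arguments: {"type":"object","properties":{"increments":{"type":"array"}},"required":["increments"]}

```bash
ls; mkdir -p pics; cat > h.py <<'E'
import numpy as np,cv2
from rig import bot
def cam2world(cam,st=None):
    m=bot.camera_model(cam)
    if 'rvec' in m:
        R=cv2.Rodrigues(np.array(m['rvec'],float))[0];t=np.array(m['tvec'],float).ravel()
        return np.array(m['intrinsics']),R.T,-R.T@t
    T=np.array(m['tool_from_camera']);st=st or bot.read_state()
    Rt=np.array(st['tcp_rot']);p=np.array(st['position'])
    return np.array(m['intrinsics']),Rt@T[:3,:3],Rt@T[:3,3]+p
def snap(cam,name):
    st=bot.read_state();img,d=bot.capture(cam)
    cv2.imwrite('pics/'+name,img[:,:,::-1]);return img,d,cam2world(cam,st)
def cloud(d,K,R,t):
    v,u=np.mgrid[:480,:640]
    p=np.stack([(u-K[0,2])*d/K[0,0],(v-K[1,2])*d/K[1,1],d],-1)
    return p@R.T+t
E
python3 - <<'E'
from h import *
img,d,c=snap('top','top1.png');P=cloud(d,*c);np.savez('top1.npz',img=img,d=d,P=P)
for l in ['jar_center','bottle_center','vial_center','slidebox_center','open_jar_center','open_vial_center','jar_pocket','bottle_pocket','vial_pocket','slidebox_pocket']:
    for r in bot.spot_in(l,'top')[:3]:
        a=np.array(r['at']);w=c[1]@a+c[2];px=c[0]@a/a[2]
        print(l,round(r['conf'],2),w.round(3),px[:2].round())
s=bot.read_state();print(s['time_s'],s['opening'],np.array(s['tcp_rot']).round(3).tolist())
E
```

```text
pics
jar_center 0.83 [0.549 0.226 0.063] [211. 185.]
bottle_center 0.83 [0.549 0.346 0.065] [150. 185.]
vial_center 0.65 [0.548 0.1   0.064] [276. 186.]
vial_center 0.5 [ 0.449 -0.152  0.024] [404. 238.]
slidebox_center 0.91 [0.439 0.229 0.055] [209. 242.]
open_jar_center 0.8 [0.436 0.351 0.017] [154. 245.]
open_vial_center 0.71 [0.445 0.107 0.029] [274. 240.]
open_vial_center 0.49 [0.324 0.114 0.024] [269. 301.]
jar_pocket 0.95 [ 0.448 -0.152  0.025] [404. 239.]
jar_pocket 0.63 [ 0.472 -0.261  0.025] [458. 227.]
bottle_pocket 0.77 [ 0.572 -0.234  0.022] [443. 178.]
bottle_pocket 0.56 [ 0.448 -0.15   0.021] [402. 239.]
vial_pocket 0.84 [ 0.555 -0.131  0.021] [392. 186.]
slidebox_pocket 0.87 [ 0.472 -0.26   0.025] [458. 227.]
0.55 0.9994340298279957 [[-0.931, 0.364, -0.0], [0.364, 0.931, -0.0], [-0.0, -0.0, -1.0]]
```

View pics/top1.png

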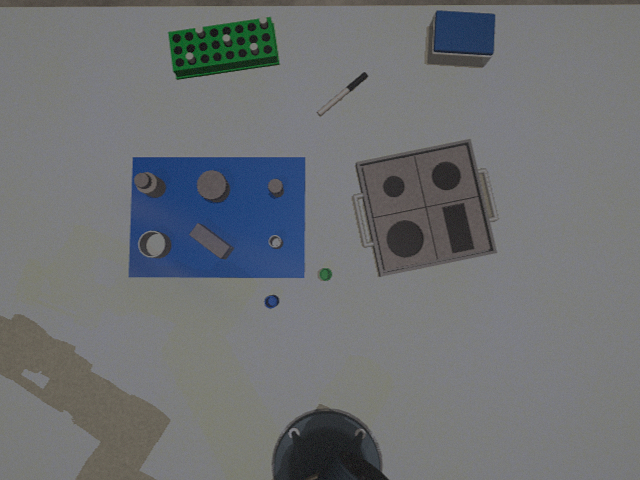

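```bash
cat > m.py <<'E'
from h import *
def objs(P,spots,zmin,zmax,rad):
    for n,(x,y) in spots.items():
        m=(P[...,2]>zmin)&(P[...,2]<zmax)&(np.hypot(P[...,0]-x,P[...,1]-y)<rad)
        q=P[m];zt=np.percentile(q[:,2],95);t=q[q[:,2]>zt-.008][:,:2].astype(np.float32)
        c,r=cv2.minEnclosingCircle(t);print(n,len(t),'ztop',zt.round(4),'mean',t.mean(0).round(4),'circ',np.round(c,4),round(r,4),'rect',cv2.minAreaRect(t*1000))
E
python3 - <<'E'
from m import *
z=np.load('top1.npz');P=z['P'];img=z['img']
objs(P,dict(bottle=(.549,.346),jar=(.549,.226),vial=(.548,.1),box=(.439,.229),ojar=(.436,.351),ovial=(.445,.107)),.02,.12,.06)
g=img.max(2);
for n,(u,v) in dict(vial=(394,186),bottle=(446,177),jar=(405,239),box=(458,227)).items():
    m=np.zeros_like(g);m[v-30:v+31,u-30:u+31]=1
    k=((g<60)&(m>0)).astype(np.uint8);n_,L=cv2.connectedComponents(k);k=(L==L[v,u])
    q=P[k];print(n,k.sum(),q.mean(0).round(4),cv2.minAreaRect((q[:,:2]*1000).astype(np.float32)))
m=np.isfinite(P[...,2]);print('mat',P[200:220,300-60:300-40,2].mean(),'bench',P[330:350,500:520,2].mean(),P[220:230,425:430].mean((0,1)))
cr=cv2.resize(img[150:310,120:340],None,fx=3.6,fy=3.6,interpolation=2);cv2.imwrite('pics/c1.png',np.clip(cr[:,:,::-1]*1.5,0,255).astype(np.uint8))
E
```

```text
bottle 189 ztop 0.0885 mean [0.5545 0.3546] circ [0.5551 0.3554] 0.0149 rect ((555.203369140625, 355.1622619628906), (28.249250411987305, 27.84933853149414), 37.41743850708008)
jar 692 ztop 0.0595 mean [0.5513 0.2284] circ [0.5518 0.229 ] 0.03 rect ((551.3836059570312, 228.20730590820312), (58.054298400878906, 56.80745315551758), 45.27568435668945)
vial 169 ztop 0.067 mean [0.548  0.1031] circ [0.5482 0.1031] 0.0149 rect ((547.7713012695312, 103.66494750976562), (27.853748321533203, 27.7420711517334), 18.520309448242188)
box 631 ztop 0.0555 mean [0.442 0.231] circ [0.4415 0.2319] 0.0418 rect ((442.2796325683594, 231.87277221679688), (80.57627868652344, 30.318979263305664), 53.446468353271484)
ojar 170 ztop 0.0464 mean [0.4353 0.3467] circ [0.4359 0.3472] 0.0272 rect ((435.9500732421875, 346.94549560546875), (52.82722473144531, 52.3423957824707), 77.66596984863281)
ovial 60 ztop 0.054 mean [0.4415 0.104 ] circ [0.4413 0.1042] 0.0127 rect ((441.0694580078125, 103.74600219726562), (23.673940658569336, 23.559362411499023), 3.206709146499634)
vial 340 [ 0.5557 -0.134   0.0186] ((470.5968017578125, -70.50181579589844), (41.27671813964844, 253.7025909423828), 53.151702880859375)
bottle 619 [ 0.5781 -0.2406  0.016 ] ((474.06024169921875, -135.4824981689453), (55.50166320800781, 349.1751708984375), 44.676998138427734)
jar 1029 [ 0.4497 -0.1564  0.0152] ((432.1686096191406, -86.5184326171875), (71.94378662109375, 213.633056640625), 14.232550621032715)
box 998 [ 0.4716 -0.2632  0.0147] ((445.63519287109375, -132.74176025390625), (94.0923843383789, 305.7724914550781), 11.406023979187012)
mat 0.005368890503939496 bench 0.002103083498913029 [ 0.47721004 -0.19975792  0.02300096]
```

View pics/c1.png

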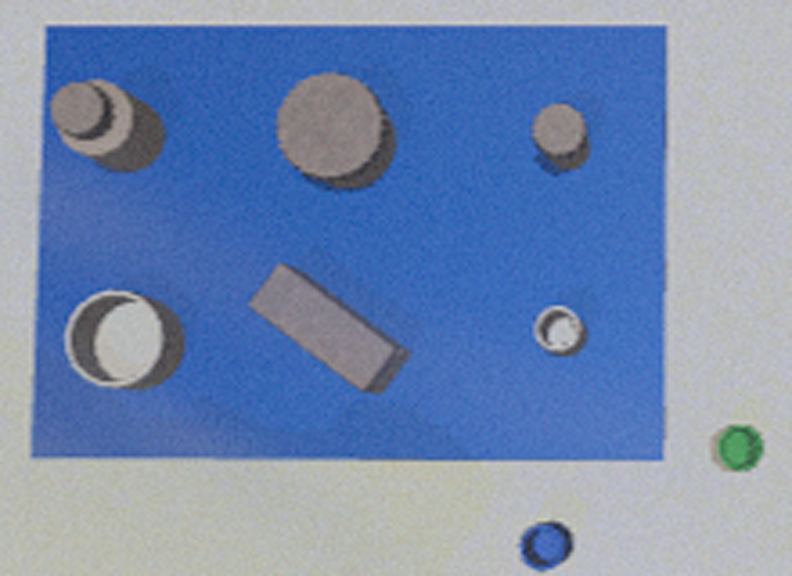

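Crop shows, in top-picture pixels: capped bottle (148,184), lidded jar (212,185), capped vial (276,187), open jar (153,244), slide box (210,241), and open vial (275,241). The green (325,274) and blue (272,301) tubes are look-alikes. The capped, grey-topped vial at (276,187) is the one to pack, because the one at (275,241) is visibly hollow. Next I'll refine the pocket positions.

```bash
python3 - <<'E'
from h import *
z=np.load('top1.npz');img=z['img'];K,R,t=cam2world('top');g=img.max(2)
out={}
for n,(u,v) in dict(vial=(394,186),bottle=(446,177),jar=(405,239),box=(458,227)).items():
    m=np.zeros_like(g);m[v-30:v+31,u-30:u+31]=1
    n_,L=cv2.connectedComponents(((g<60)&(m>0)).astype(np.uint8));vv,uu=np.nonzero(L==L[v,u])
    ray=np.stack([(uu-K[0,2])/K[0,0],(vv-K[1,2])/K[1,1],np.ones(len(uu))],1)@R.T
    q=t+ray*((.012-t[2])/ray[:,2:]);c=cv2.minAreaRect((q[:,:2]*1000).astype(np.float32));out[n]=c[0];print(n,q.mean(0).round(4),np.round(c[0],1),np.round(c[1],1),round(c[2],1))
a={k:np.array(x) for k,x in out.items()}
for p,q in [('vial','bottle'),('jar','box'),('vial','jar'),('bottle','box')]:
    d=a[p]-a[q];print(p,q,np.hypot(*d).round(1),np.degrees(np.arctan2(d[1],d[0])).round(1))
E
```

```text
vial [ 0.557 -0.135  0.012] [ 557.3 -135.1] [38.7 41.4] 89.6
bottle [ 0.579  -0.2417  0.012 ] [ 579.1 -242.1] [55.9 57. ] 0.0
jar [ 0.4499 -0.157   0.012 ] [ 449.9 -157.3] [71.  72.6] 0.1
box [ 0.4719 -0.264   0.012 ] [ 472.2 -263.9] [94.2 44. ] 12.0
vial bottle 109.2 101.5
jar box 108.9 101.8
vial jar 109.6 11.7
bottle box 109.1 11.5
```

Call:
{"method": "move_arm", "body": {"increments": [{"xyz": [-20, -35, 0], "roll": -0.124, "grip": 100}, {"xyz": [-25, -32, 0], "roll": -0.124, "grip": 100}, {"xyz": [-30, -28, 0], "roll": -0.124, "grip": 100}, {"xyz": [-30, -28, 0], "roll": 0, "grip": 100}, {"xyz": [-30, -28, 0], "roll": 0, "grip": 100}]}}

```text
time_s: 0.97
position: [0.3337, 0.4184, 0.2229]
tcp_rot: [[-1.0, 0.01, 0.0], [0.01, 1.0, 0.0], [-0.0, 0.0, -1.0]]
force: [1.8, 0.7, -0.2]
opening: 0.997
grasp_force: 0.0
```

Call:
{"method": "move_arm", "body": {"increments": [{"xyz": [-28, -24, 0], "roll": -0.01, "grip": 100}, {"xyz": [-28, -24, 0], "roll": 0, "grip": 100}, {"xyz": [-28, -24, 0], "roll": 0, "grip": 100}, {"xyz": [-28, -24, 0], "roll": 0, "grip": 100}, {"xyz": [-28, -24, 0], "roll": 0, "grip": 100}]}}

```text
time_s: 1.38
position: [0.4742, 0.2978, 0.2228]
tcp_rot: [[-1.0, 0.002, 0.0], [0.002, 1.0, 0.0], [-0.0, 0.0, -1.0]]
force: [0.1, 0.4, -0.4]
opening: 1.0
grasp_force: 0.0
```

Call:
{"method": "move_arm", "body": {"increments": [{"xyz": [-28, -24, 0], "roll": 0, "grip": 100}, {"xyz": [-28, -24, 0], "roll": 0, "grip": 100}, {"xyz": [-22, -22, 0], "roll": 0, "grip": 100}, {"xyz": [0, 0, 0], "roll": 0, "grip": 100}]}}

```text
time_s: 1.72
position: [0.5563, 0.2247, 0.2228]
tcp_rot: [[-1.0, 0.007, 0.005], [0.007, 1.0, -0.002], [-0.005, -0.001, -1.0]]
force: [1.2, 0.5, 0.1]
opening: 0.997
grasp_force: 0.0
```

```bash
python3 - <<'E'
from m import *
img,d,c=snap('wrist','w1.png');P=cloud(d,*c);P[d==0]=9
objs(P,dict(bottle=(.555,.355),jar=(.551,.228),vial=(.548,.103)),.03,.12,.045)
s=bot.read_state();print(s['position'],s['time_s'],bot.camera_model('wrist')['tool_from_camera'])
E
```

```text
bottle 1280 ztop 0.0871 mean [0.5515 0.3548] circ [0.5525 0.3561] 0.0153 rect ((552.4730834960938, 356.036865234375), (29.188756942749023, 29.27235984802246), 25.985170364379883)
jar 4080 ztop 0.0575 mean [0.548  0.2291] circ [0.549  0.2292] 0.0302 rect ((549.0582275390625, 229.11065673828125), (59.059574127197266, 59.10276412963867), 29.10604476928711)
vial 1111 ztop 0.0653 mean [0.5449 0.1045] circ [0.5455 0.1033] 0.0153 rect ((545.4509887695312, 103.71113586425781), (29.16596031188965, 28.47940444946289), 49.805198669433594)
[0.5533439  0.22667818 0.22254304] 1.7667 [[-2.54374142e-04 -9.59053586e-01 -2.83224565e-01  7.83291275e-02]
 [ 9.99999860e-01 -3.75568615e-04  3.73612792e-04  5.56256975e-04]
 [-4.64684946e-04 -2.83224431e-01  9.59053547e-01 -1.61632622e-01]
 [ 0.00000000e+00  0.00000000e+00  0.00000000e+00  1.00000000e+00]]
```

View pics/w1.png

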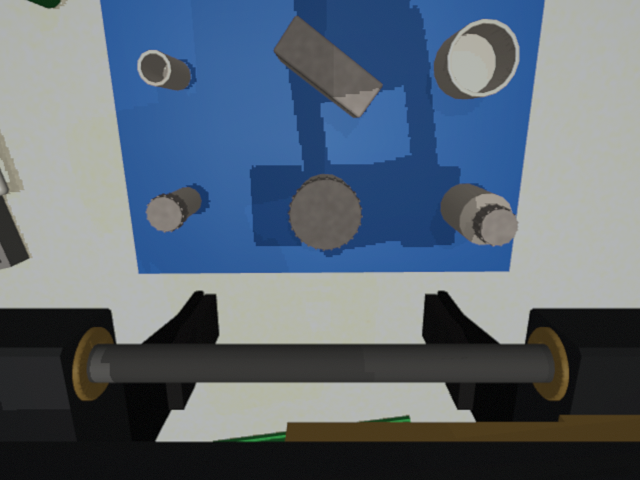

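The wrist picture shows the jar lid at (325,213), the vial cap at (166,212) and the bottle at (490,222). It agrees with the top view to about 3 mm. Descending on the jar.

Call:
{"method": "move_arm", "body": {"increments": [{"xyz": [3, 2, 35], "roll": 0, "grip": 100}, {"xyz": [0, 0, 40], "roll": 0, "grip": 100}, {"xyz": [0, 0, 40], "roll": 0, "grip": 100}, {"xyz": [0, 0, 40], "roll": 0, "grip": 100}, {"xyz": [0, 0, 36], "roll": 0, "grip": 100}]}}

```text
time_s: 2.18
position: [0.546, 0.232, 0.0299]
tcp_rot: [[-1.0, 0.001, -0.001], [0.001, 1.0, 0.0], [0.001, 0.0, -1.0]]
force: [0.6, -0.1, -0.0]
opening: 1.0
grasp_force: 0.0
```

Call:
{"method": "move_arm", "body": {"increments": [{"xyz": [0, 0, 0], "roll": 0, "grip": 0}, {"xyz": [0, 0, 0], "roll": 0, "grip": 0}, {"xyz": [0, 0, 0], "roll": 0, "grip": 0}, {"xyz": [0, 0, 0], "roll": 0, "grip": 0}, {"xyz": [0, 0, 0], "roll": 0, "grip": 0}]}}

```text
time_s: 2.6
position: [0.5497, 0.2316, 0.0348]
tcp_rot: [[-1.0, 0.001, 0.006], [0.001, 1.0, 0.001], [-0.006, 0.001, -1.0]]
force: [0.4, -1.0, 1.3]
opening: 0.707
grasp_force: 0.7
```

Call:
{"method": "move_arm", "body": {"increments": [{"xyz": [0, 0, 0], "roll": 0, "grip": 0}, {"xyz": [0, 0, 0], "roll": 0, "grip": 0}, {"xyz": [0, 0, 0], "roll": 0, "grip": 0}]}}

```text
time_s: 2.85
position: [0.5495, 0.2313, 0.0345]
tcp_rot: [[-1.0, 0.002, 0.005], [0.002, 1.0, 0.001], [-0.005, 0.001, -1.0]]
force: [-0.3, -0.7, 6.6]
opening: 0.659
grasp_force: 30.0
```

Call:
{"method": "move_arm", "body": {"increments": [{"xyz": [0, 0, -10], "roll": 0, "grip": 0}, {"xyz": [0, 0, -35], "roll": 0, "grip": 0}, {"xyz": [0, 0, -40], "roll": 0, "grip": 0}, {"xyz": [0, 0, -40], "roll": 0, "grip": 0}, {"xyz": [0, 0, -20], "roll": 0, "grip": 0}]}}

```text
time_s: 3.27
position: [0.5499, 0.2316, 0.1825]
tcp_rot: [[-1.0, 0.002, 0.008], [0.002, 1.0, 0.002], [-0.008, 0.002, -1.0]]
force: [1.7, 0.1, -0.8]
opening: 0.656
grasp_force: 30.0
```

Call:
{"method": "move_arm", "body": {"increments": [{"xyz": [4, -20, 0], "roll": 0, "grip": 0}, {"xyz": [10, -38, 0], "roll": 0, "grip": 0}, {"xyz": [10, -38, 0], "roll": 0, "grip": 0}, {"xyz": [10, -38, 0], "roll": 0, "grip": 0}, {"xyz": [10, -38, 0], "roll": 0, "grip": 0}]}}

```text
time_s: 3.68
position: [0.5026, 0.0579, 0.1778]
tcp_rot: [[-1.0, 0.001, 0.002], [0.001, 1.0, -0.0], [-0.002, -0.0, -1.0]]
force: [0.3, -0.5, -1.8]
opening: 0.659
grasp_force: 30.0
```

Call:
{"method": "move_arm", "body": {"increments": [{"xyz": [10, -38, 0], "roll": 0, "grip": 0}, {"xyz": [10, -38, 0], "roll": 0, "grip": 0}, {"xyz": [10, -38, 0], "roll": 0, "grip": 0}, {"xyz": [10, -38, 0], "roll": 0, "grip": 0}, {"xyz": [10, -38, 0], "roll": 0, "grip": 0}]}}

```text
time_s: 4.1
position: [0.4522, -0.1323, 0.1777]
tcp_rot: [[-1.0, 0.002, 0.001], [0.002, 1.0, -0.0], [-0.001, -0.0, -1.0]]
force: [0.6, 0.6, -0.9]
opening: 0.654
grasp_force: 30.0
```

Call:
{"method": "move_arm", "body": {"increments": [{"xyz": [6, -20, 0], "roll": 0, "grip": 0}, {"xyz": [0, -6, 0], "roll": 0, "grip": 0}, {"xyz": [0, 0, 0], "roll": 0, "grip": 0}, {"xyz": [0, 0, 0], "roll": 0, "grip": 0}]}}

```text
time_s: 4.43
position: [0.447, -0.1562, 0.1771]
tcp_rot: [[-1.0, 0.003, 0.001], [0.003, 1.0, 0.001], [-0.001, 0.001, -1.0]]
force: [-0.0, 0.0, -1.2]
opening: 0.663
grasp_force: 30.0
```

```bash
python3 - <<'E'
from h import *
img,d,c=snap('wrist','w2.png');np.savez('w2.npz',img=img,d=d,K=c[0],R=c[1],t=c[2])
print(bot.read_state()['position'])
E
```

```text
[ 0.44698786 -0.15560053  0.17689193]
```

View pics/w2.png

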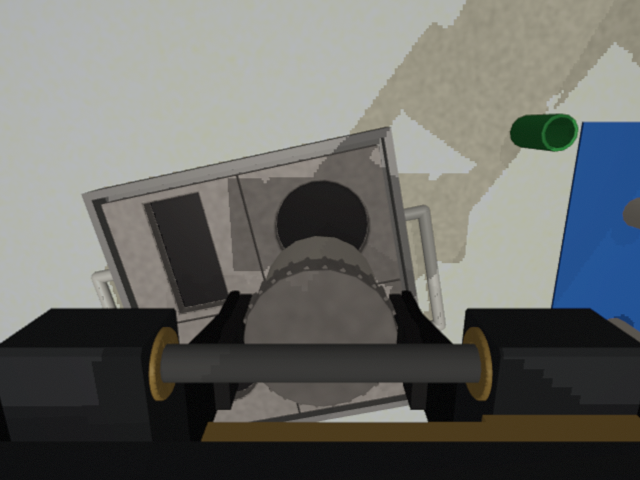

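Wrist view: the jar is in hand at (320,320), with the jar pocket behind it at about (322,225) and the slide-box pocket at (187,252). Next I'll project both pockets.

```bash
python3 - <<'E'
from h import *
z=np.load('w2.npz');K,R,t=z['K'],z['R'],z['t'];g=z['img'].max(2)
def prj(uv,h):
    r=R@np.array([(uv[0]-K[0,2])/K[0,0],(uv[1]-K[1,2])/K[1,1],1]);return (t+r*((h-t[2])/r[2]))[:2]
n_,L=cv2.connectedComponents((g<75).astype(np.uint8))
vv,uu=np.nonzero(L==L[252,187])
q=np.array([prj(a,.012) for a in zip(uu,vv)]);print('box',len(uu),cv2.minAreaRect((q*1000).astype(np.float32)))
vv,uu=np.nonzero(L==L[215,322]);k=vv<232
print(len(uu),uu[k].min(),uu[k].max(),vv.min())
q=np.array([prj(a,.012) for a in zip(uu[k],vv[k])]);h=cv2.convexHull((q*1000).astype(np.float32))[:,0]
h=h[h[:,0]<np.percentile(q[:,0]*1000,90)]
A=np.c_[2*h,np.ones(len(h))];s=np.linalg.lstsq(A,(h**2).sum(1),rcond=None)[0];print('jar',s[:2],np.sqrt(s[2]+s[0]**2+s[1]**2))
E
```

```text
box 97535 ((540.3289184570312, -155.94049072265625), (622.349365234375, 321.6664123535156), 89.7645263671875)
4911 275 369 180
jar [ 448.86139245 -154.03072959] 37.78162555631195
```

Call:
{"method": "move_arm", "body": {"increments": [{"xyz": [-2, 0, 30], "roll": 0, "grip": 0}, {"xyz": [0, 0, 40], "roll": 0, "grip": 0}, {"xyz": [0, 0, 35], "roll": 0, "grip": 0}, {"xyz": [0, 0, 18], "roll": 0, "grip": 0}, {"xyz": [0, 0, 5], "roll": 0, "grip": 0}]}}

```text
time_s: 4.9
position: [0.4475, -0.1538, 0.0458]
tcp_rot: [[-1.0, -0.001, -0.006], [-0.001, 1.0, 0.004], [0.006, 0.004, -1.0]]
force: [-0.1, -0.1, -1.8]
opening: 0.66
grasp_force: 30.0
```

Call:
{"method": "move_arm", "body": {"increments": [{"xyz": [0, 0, 3], "roll": 0, "grip": 0}, {"xyz": [0, 0, 2], "roll": 0, "grip": 0}, {"xyz": [0, 0, 0], "roll": 0, "grip": 0}]}}

```text
time_s: 5.15
position: [0.45, -0.1566, 0.0444]
tcp_rot: [[-1.0, 0.001, 0.002], [0.001, 1.0, -0.001], [-0.002, -0.001, -1.0]]
force: [1.1, 0.4, -0.9]
opening: 0.654
grasp_force: 30.0
```

Call:
{"method": "move_arm", "body": {"increments": [{"xyz": [0, 0, 2], "roll": 0, "grip": 0}, {"xyz": [0, 0, 0], "roll": 0, "grip": 0}, {"xyz": [0, 0, 0], "roll": 0, "grip": 0}]}}

```text
time_s: 5.4
position: [0.4501, -0.1571, 0.0435]
tcp_rot: [[-1.0, 0.002, 0.003], [0.002, 1.0, -0.002], [-0.003, -0.002, -1.0]]
force: [0.4, 2.5, 5.6]
opening: 0.66
grasp_force: 30.0
```

Call:
{"method": "move_arm", "body": {"increments": [{"xyz": [0, 0, 0], "roll": 0, "grip": 100}, {"xyz": [0, 0, 0], "roll": 0, "grip": 100}, {"xyz": [0, 0, 0], "roll": 0, "grip": 100}, {"xyz": [0, 0, 0], "roll": 0, "grip": 100}, {"xyz": [0, 0, 0], "roll": 0, "grip": 100}]}}

```text
time_s: 5.82
position: [0.4492, -0.157, 0.0417]
tcp_rot: [[-1.0, 0.002, 0.0], [0.002, 1.0, -0.0], [-0.0, -0.0, -1.0]]
force: [0.1, -0.6, -0.4]
opening: 0.938
grasp_force: 0.0
```

Call:
{"method": "move_arm", "body": {"increments": [{"xyz": [0, 0, -10], "roll": 0, "grip": 100}, {"xyz": [0, 0, -35], "roll": 0, "grip": 100}, {"xyz": [0, 0, -40], "roll": 0, "grip": 100}, {"xyz": [0, 0, -40], "roll": 0, "grip": 100}, {"xyz": [0, 0, -30], "roll": 0, "grip": 100}]}}

```text
time_s: 6.23
position: [0.4494, -0.157, 0.1999]
tcp_rot: [[-1.0, 0.002, 0.002], [0.002, 1.0, -0.002], [-0.002, -0.002, -1.0]]
force: [-0.3, -0.5, 0.6]
opening: 1.0
grasp_force: 0.0
```

Call:
{"method": "move_arm", "body": {"increments": [{"xyz": [-4, 20, 0], "roll": 0, "grip": 100}, {"xyz": [-8, 39, 0], "roll": 0, "grip": 100}, {"xyz": [-8, 39, 0], "roll": 0, "grip": 100}, {"xyz": [-8, 39, 0], "roll": 0, "grip": 100}, {"xyz": [-8, 39, 0], "roll": 0, "grip": 100}]}}

```text
time_s: 6.65
position: [0.4852, 0.0207, 0.1974]
tcp_rot: [[-1.0, 0.003, 0.001], [0.003, 1.0, -0.0], [-0.001, -0.0, -1.0]]
force: [0.6, -0.3, -0.9]
opening: 1.0
grasp_force: 0.0
```

Call:
{"method": "move_arm", "body": {"increments": [{"xyz": [-8, 39, 0], "roll": 0, "grip": 100}, {"xyz": [-8, 39, 0], "roll": 0, "grip": 100}, {"xyz": [-8, 39, 0], "roll": 0, "grip": 100}, {"xyz": [-8, 39, 0], "roll": 0, "grip": 100}, {"xyz": [-8, 39, 0], "roll": 0, "grip": 100}]}}

```text
time_s: 7.07
position: [0.5253, 0.2161, 0.1972]
tcp_rot: [[-1.0, 0.001, -0.0], [0.001, 1.0, -0.0], [0.0, -0.0, -1.0]]
force: [0.6, -1.1, -0.0]
opening: 1.004
grasp_force: 0.0
```

Call:
{"method": "move_arm", "body": {"increments": [{"xyz": [-8, 39, 0], "roll": 0, "grip": 100}, {"xyz": [-8, 39, 0], "roll": 0, "grip": 100}, {"xyz": [-8, 39, 0], "roll": 0, "grip": 100}, {"xyz": [-4, 22, 0], "roll": 0, "grip": 100}, {"xyz": [0, 0, 0], "roll": 0, "grip": 100}]}}

```text
time_s: 7.48
position: [0.5542, 0.358, 0.197]
tcp_rot: [[-1.0, -0.003, 0.002], [-0.003, 1.0, 0.003], [-0.002, 0.003, -1.0]]
force: [0.5, -1.2, 0.6]
opening: 1.002
grasp_force: 0.0
```

```bash
python3 - <<'E'
from m import *
img,d,c=snap('wrist','w3.png');P=cloud(d,*c);P[d==0]=9
objs(P,dict(bottle=(.555,.355)),.03,.12,.045);print(bot.read_state()['position'])
img,d,c=snap('top','top2.png');P=cloud(d,*c);P[d==0]=9
objs(P,dict(jar=(.45,-.157)),.03,.12,.05)
E
```

```text
bottle 1394 ztop 0.0872 mean [0.5515 0.3562] circ [0.5526 0.3562] 0.0152 rect ((552.2648315429688, 356.1729736328125), (29.322277069091797, 29.152734756469727), 24.187711715698242)
[0.55349172 0.35530326 0.19667505]
jar 728 ztop 0.0683 mean [ 0.4522 -0.1557] circ [ 0.4521 -0.1566] 0.0301 rect ((452.322265625, -156.18385314941406), (58.66216278076172, 56.922332763671875), 56.433197021484375)
```

Call:
{"method": "move_arm", "body": {"increments": [{"xyz": [1, 1, 30], "roll": 0, "grip": 100}, {"xyz": [0, 0, 40], "roll": 0, "grip": 100}, {"xyz": [0, 0, 40], "roll": 0, "grip": 100}, {"xyz": [0, 0, 40], "roll": 0, "grip": 100}, {"xyz": [0, 0, 20], "roll": 0, "grip": 100}]}}

```text
time_s: 8.0
position: [0.5498, 0.3506, 0.0223]
tcp_rot: [[-1.0, 0.004, -0.008], [0.004, 1.0, -0.004], [0.008, -0.004, -1.0]]
force: [-0.4, -1.3, 0.2]
opening: 1.0
grasp_force: 0.0
```

Call:
{"method": "move_arm", "body": {"increments": [{"xyz": [0, 0, 0], "roll": 0, "grip": 0}, {"xyz": [0, 0, 0], "roll": 0, "grip": 0}, {"xyz": [0, 0, 0], "roll": 0, "grip": 0}, {"xyz": [0, 0, 0], "roll": 0, "grip": 0}, {"xyz": [0, 0, 0], "roll": 0, "grip": 0}]}}

```text
time_s: 8.42
position: [0.5546, 0.3544, 0.0291]
tcp_rot: [[-1.0, 0.002, 0.004], [0.002, 1.0, 0.002], [-0.004, 0.002, -1.0]]
force: [0.3, -0.1, -0.5]
opening: 0.706
grasp_force: 0.0
```

Call:
{"method": "move_arm", "body": {"increments": [{"xyz": [0, 0, 0], "roll": 0, "grip": 0}, {"xyz": [0, 0, 0], "roll": 0, "grip": 0}, {"xyz": [0, 0, 0], "roll": 0, "grip": 0}, {"xyz": [0, 0, 0], "roll": 0, "grip": 0}, {"xyz": [0, 0, 0], "roll": 0, "grip": 0}]}}

```text
time_s: 8.83
position: [0.5533, 0.3544, 0.0274]
tcp_rot: [[-1.0, 0.002, 0.001], [0.002, 1.0, 0.001], [-0.001, 0.001, -1.0]]
force: [-0.8, 0.8, 6.0]
opening: 0.474
grasp_force: 30.0
```

Call:
{"method": "move_arm", "body": {"increments": [{"xyz": [0, 0, -10], "roll": 0, "grip": 0}, {"xyz": [0, 0, -35], "roll": 0, "grip": 0}, {"xyz": [0, 0, -40], "roll": 0, "grip": 0}, {"xyz": [0, 0, -40], "roll": 0, "grip": 0}, {"xyz": [0, 0, -25], "roll": 0, "grip": 0}]}}

```text
time_s: 9.25
position: [0.5542, 0.3545, 0.1807]
tcp_rot: [[-1.0, 0.002, 0.004], [0.002, 1.0, 0.002], [-0.004, 0.002, -1.0]]
force: [0.6, 0.7, -1.7]
opening: 0.477
grasp_force: 30.0
```

Call:
{"method": "move_arm", "body": {"increments": [{"xyz": [0, -20, 0], "roll": 0, "grip": 0}, {"xyz": [-2, -38, 0], "roll": 0, "grip": 0}, {"xyz": [-2, -40, 0], "roll": 0, "grip": 0}, {"xyz": [-2, -40, 0], "roll": 0, "grip": 0}, {"xyz": [-2, -40, 0], "roll": 0, "grip": 0}]}}

```text
time_s: 9.67
position: [0.5598, 0.1745, 0.1767]
tcp_rot: [[-1.0, 0.001, -0.001], [0.001, 1.0, -0.0], [0.001, -0.0, -1.0]]
force: [0.3, -0.7, -1.1]
opening: 0.475
grasp_force: 30.0
```

Call:
{"method": "move_arm", "body": {"increments": [{"xyz": [-2, -40, 0], "roll": 0, "grip": 0}, {"xyz": [-2, -40, 0], "roll": 0, "grip": 0}, {"xyz": [-2, -40, 0], "roll": 0, "grip": 0}, {"xyz": [-2, -40, 0], "roll": 0, "grip": 0}, {"xyz": [-2, -40, 0], "roll": 0, "grip": 0}]}}

```text
time_s: 10.08
position: [0.5696, -0.0259, 0.1766]
tcp_rot: [[-1.0, 0.002, -0.001], [0.002, 1.0, 0.0], [0.001, 0.0, -1.0]]
force: [0.5, 0.4, 0.1]
opening: 0.474
grasp_force: 30.0
```

Call:
{"method": "move_arm", "body": {"increments": [{"xyz": [-2, -40, 0], "roll": 0, "grip": 0}, {"xyz": [-2, -40, 0], "roll": 0, "grip": 0}, {"xyz": [-2, -40, 0], "roll": 0, "grip": 0}, {"xyz": [0, -40, 0], "roll": 0, "grip": 0}, {"xyz": [0, -38, 0], "roll": 0, "grip": 0}]}}

```text
time_s: 10.5
position: [0.5752, -0.2242, 0.1765]
tcp_rot: [[-1.0, 0.002, -0.001], [0.002, 1.0, 0.0], [0.001, 0.0, -1.0]]
force: [1.6, 0.3, -1.5]
opening: 0.476
grasp_force: 30.0
```

Call:
{"method": "move_arm", "body": {"increments": [{"xyz": [0, -15, 0], "roll": 0, "grip": 0}, {"xyz": [0, -5, 0], "roll": 0, "grip": 0}, {"xyz": [0, 0, 0], "roll": 0, "grip": 0}, {"xyz": [0, 0, 0], "roll": 0, "grip": 0}]}}

```text
time_s: 10.83
position: [0.5753, -0.2403, 0.1762]
tcp_rot: [[-1.0, 0.001, -0.002], [0.001, 1.0, 0.002], [0.002, 0.002, -1.0]]
force: [0.1, 0.4, -1.6]
opening: 0.475
grasp_force: 30.0
```

```bash
python3 - <<'E'
from h import *
img,d,c=snap('wrist','w4.png');np.savez('w4.npz',img=img,d=d,K=c[0],R=c[1],t=c[2])
print(bot.read_state()['position'])
E
```

```text
[ 0.57539647 -0.23972843  0.17629502]
```

View pics/w4.png

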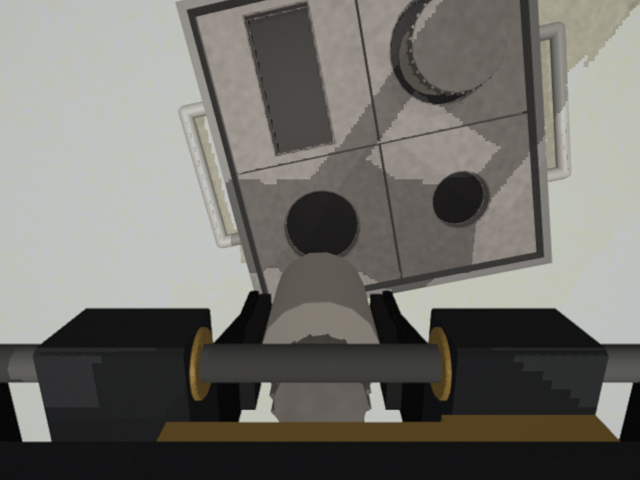

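The jar sits in its pocket at (450,45). The bottle pocket is at (322,224), directly under the held bottle; the vial pocket is at (462,198) and the slide-box pocket at (290,80). I'll project these.

```bash
python3 - <<'E'
from h import *
z=np.load('w4.npz');K,R,t=z['K'],z['R'],z['t']
def prj(uv,h):
    r=R@np.array([(uv[0]-K[0,2])/K[0,0],(uv[1]-K[1,2])/K[1,1],1]);return ((t+r*((h-t[2])/r[2]))[:2]*1000).round(1)
for h in (.012,.024):
    print(h,'bottle',(prj((286,225),h)+prj((358,225),h))/2,prj((322,190),h),prj((322,258),h))
    print('vial',prj((433,198),h),prj((488,198),h),prj((462,172),h),prj((462,224),h))
    c=[prj(p,h) for p in ((245,17),(307,4),(333,143),(277,154))];print('box',np.mean(c,0),c)
E
```

```text
0.012 bottle [ 574.75 -237.8 ] [ 546.7 -237.8] [ 602.5 -237.8]
vial [ 553.2 -150.6] [ 553.3 -107.4] [ 533.  -129.7] [ 574.2 -125.8]
box [ 468.275 -260.3  ] [array([ 425.4, -291.5]), array([ 417.4, -248.1]), array([ 511.1, -229.5]), array([ 519.2, -272.1])]
0.024 bottle [ 571.95 -237.9 ] [ 544.9 -237.9] [ 598.6 -237.9]
vial [ 551.1 -153.9] [ 551.2 -112.3] [ 531.7 -133.8] [ 571.4 -130. ]
box [ 469.35  -259.525] [array([ 428.1, -289.6]), array([ 420.3, -247.8]), array([ 510.6, -229.8]), array([ 518.4, -270.9])]
```

Call:
{"method": "move_arm", "body": {"increments": [{"xyz": [-1, 0, 30], "roll": 0, "grip": 0}, {"xyz": [0, 0, 40], "roll": 0, "grip": 0}, {"xyz": [0, 0, 35], "roll": 0, "grip": 0}, {"xyz": [0, 0, 18], "roll": 0, "grip": 0}, {"xyz": [0, 0, 8], "roll": 0, "grip": 0}]}}

```text
time_s: 11.3
position: [0.5747, -0.2381, 0.0422]
tcp_rot: [[-1.0, -0.001, -0.006], [-0.001, 1.0, 0.004], [0.006, 0.004, -1.0]]
force: [0.2, -0.7, -1.7]
opening: 0.475
grasp_force: 30.0
```

Call:
{"method": "move_arm", "body": {"increments": [{"xyz": [0, 0, 5], "roll": 0, "grip": 0}, {"xyz": [0, 0, 3], "roll": 0, "grip": 0}, {"xyz": [0, 0, 2], "roll": 0, "grip": 0}, {"xyz": [0, 0, 0], "roll": 0, "grip": 0}]}}

```text
time_s: 11.63
position: [0.5778, -0.2422, 0.0367]
tcp_rot: [[-1.0, 0.001, 0.002], [0.001, 1.0, -0.001], [-0.002, -0.001, -1.0]]
force: [-0.5, -0.1, -0.4]
opening: 0.473
grasp_force: 30.0
```

Call:
{"method": "move_arm", "body": {"increments": [{"xyz": [0, 0, 1], "roll": 0, "grip": 0}, {"xyz": [0, 0, 0], "roll": 0, "grip": 100}, {"xyz": [0, 0, 0], "roll": 0, "grip": 100}, {"xyz": [0, 0, 0], "roll": 0, "grip": 100}, {"xyz": [0, 0, 0], "roll": 0, "grip": 100}]}}

```text
time_s: 12.05
position: [0.5771, -0.2423, 0.035]
tcp_rot: [[-1.0, 0.002, 0.001], [0.002, 1.0, -0.0], [-0.001, -0.0, -1.0]]
force: [0.2, 0.6, -0.3]
opening: 0.698
grasp_force: 0.0
```

Call:
{"method": "move_arm", "body": {"increments": [{"xyz": [0, 0, -10], "roll": 0, "grip": 100}, {"xyz": [0, 0, -35], "roll": 0, "grip": 100}, {"xyz": [0, 0, -40], "roll": 0, "grip": 100}, {"xyz": [0, 0, -40], "roll": 0, "grip": 100}, {"xyz": [0, 0, -30], "roll": 0, "grip": 100}]}}

```text
time_s: 12.47
position: [0.5777, -0.2426, 0.1936]
tcp_rot: [[-1.0, 0.002, 0.003], [0.002, 1.0, -0.002], [-0.003, -0.002, -1.0]]
force: [1.0, -1.0, 0.1]
opening: 0.985
grasp_force: 0.0
```

Call:
{"method": "move_arm", "body": {"increments": [{"xyz": [2, 20, 0], "roll": 0, "grip": 100}, {"xyz": [4, 40, 0], "roll": 0, "grip": 100}, {"xyz": [4, 40, 0], "roll": 0, "grip": 100}, {"xyz": [4, 40, 0], "roll": 0, "grip": 100}, {"xyz": [4, 40, 0], "roll": 0, "grip": 70}]}}

```text
time_s: 12.88
position: [0.5587, -0.0606, 0.1905]
tcp_rot: [[-1.0, 0.003, 0.001], [0.003, 1.0, -0.0], [-0.001, -0.0, -1.0]]
force: [1.1, 0.6, 0.3]
opening: 0.974
grasp_force: 0.0
```

Call:
{"method": "move_arm", "body": {"increments": [{"xyz": [4, 40, 0], "roll": 0, "grip": 70}, {"xyz": [4, 40, 0], "roll": 0, "grip": 70}, {"xyz": [4, 40, 0], "roll": 0, "grip": 70}, {"xyz": [0, 38, 0], "roll": 0, "grip": 70}, {"xyz": [0, 6, 0], "roll": 0, "grip": 70}]}}

```text
time_s: 13.3
position: [0.5463, 0.1076, 0.1904]
tcp_rot: [[-1.0, -0.003, 0.0], [-0.003, 1.0, 0.002], [-0.0, 0.002, -1.0]]
force: [-0.1, 0.1, -0.5]
opening: 0.72
grasp_force: 0.0
```

Call:
{"method": "move_arm", "body": {"increments": [{"xyz": [0, 0, 0], "roll": 0, "grip": 70}, {"xyz": [0, 0, 0], "roll": 0, "grip": 70}]}}

```text
time_s: 13.47
position: [0.5476, 0.1019, 0.19]
tcp_rot: [[-1.0, 0.0, 0.001], [0.0, 1.0, -0.001], [-0.001, -0.001, -1.0]]
force: [0.4, -0.4, 0.1]
opening: 0.701
grasp_force: 0.0
```

```bash
python3 - <<'E'
from m import *
img,d,c=snap('wrist','w5.png');P=cloud(d,*c);P[d==0]=9
objs(P,dict(vial=(.547,.103),box=(.441,.231)),.03,.12,.05);print(bot.read_state()['position'])
img,d,c=snap('top','top3.png');P=cloud(d,*c);P[d==0]=9
objs(P,dict(jar=(.45,-.157),bottle=(.578,-.242)),.03,.12,.05)
E
```

```text
vial 1257 ztop 0.0654 mean [0.5448 0.1033] circ [0.5457 0.1033] 0.0151 rect ((545.6016235351562, 103.34646606445312), (29.381582260131836, 28.927539825439453), 68.91442108154297)
box 6022 ztop 0.0537 mean [0.4394 0.23  ] circ [0.4391 0.232 ] 0.0424 rect ((439.48150634765625, 231.84959411621094), (79.86949157714844, 31.04175567626953), 53.301666259765625)
[0.54778716 0.10105228 0.18990524]
jar 726 ztop 0.0684 mean [ 0.4521 -0.1558] circ [ 0.4521 -0.156 ] 0.0298 rect ((452.4971618652344, -156.03211975097656), (57.24772644042969, 57.59747314453125), 35.46921157836914)
bottle 192 ztop 0.0975 mean [ 0.5791 -0.2407] circ [ 0.5793 -0.2407] 0.0152 rect ((579.47802734375, -240.848876953125), (27.585840225219727, 28.212888717651367), 45.219547271728516)
```

Call:
{"method": "move_arm", "body": {"increments": [{"xyz": [1, 2, 30], "roll": 0, "grip": 70}, {"xyz": [0, 0, 40], "roll": 0, "grip": 70}, {"xyz": [0, 0, 40], "roll": 0, "grip": 70}, {"xyz": [0, 0, 31], "roll": 0, "grip": 70}, {"xyz": [0, 0, 10], "roll": 0, "grip": 70}]}}

```text
time_s: 13.98
position: [0.5437, 0.102, 0.0344]
tcp_rot: [[-1.0, 0.005, -0.008], [0.005, 1.0, -0.0], [0.008, -0.0, -1.0]]
force: [0.3, -0.2, 0.3]
opening: 0.703
grasp_force: 0.0
```

Call:
{"method": "move_arm", "body": {"increments": [{"xyz": [0, 0, 0], "roll": 0, "grip": 0}, {"xyz": [0, 0, 0], "roll": 0, "grip": 0}, {"xyz": [0, 0, 0], "roll": 0, "grip": 0}, {"xyz": [0, 0, 0], "roll": 0, "grip": 0}, {"xyz": [0, 0, 0], "roll": 0, "grip": 0}]}}

```text
time_s: 14.4
position: [0.5479, 0.1039, 0.0405]
tcp_rot: [[-1.0, 0.002, 0.004], [0.002, 1.0, -0.0], [-0.004, -0.0, -1.0]]
force: [0.1, 0.2, 0.5]
opening: 0.407
grasp_force: 0.0
```

Call:
{"method": "move_arm", "body": {"increments": [{"xyz": [0, 0, 0], "roll": 0, "grip": 0}, {"xyz": [0, 0, 0], "roll": 0, "grip": 0}, {"xyz": [0, 0, 0], "roll": 0, "grip": 0}, {"xyz": [0, 0, 0], "roll": 0, "grip": 0}]}}

```text
time_s: 14.73
position: [0.5476, 0.104, 0.0398]
tcp_rot: [[-1.0, 0.001, 0.003], [0.001, 1.0, -0.0], [-0.003, -0.0, -1.0]]
force: [-0.9, -0.3, 7.4]
opening: 0.316
grasp_force: 29.9
```

Call:
{"method": "move_arm", "body": {"increments": [{"xyz": [0, 0, -10], "roll": 0, "grip": 0}, {"xyz": [0, 0, -35], "roll": 0, "grip": 0}, {"xyz": [0, 0, -40], "roll": 0, "grip": 0}, {"xyz": [0, 0, -40], "roll": 0, "grip": 0}, {"xyz": [0, 0, -15], "roll": 0, "grip": 0}]}}

```text
time_s: 15.15
position: [0.549, 0.1043, 0.1842]
tcp_rot: [[-1.0, 0.001, 0.009], [0.001, 1.0, -0.0], [-0.009, -0.0, -1.0]]
force: [0.4, 0.5, 0.2]
opening: 0.307
grasp_force: 30.0
```

Call:
{"method": "move_arm", "body": {"increments": [{"xyz": [0, -20, 0], "roll": 0, "grip": 0}, {"xyz": [-2, -40, 0], "roll": 0, "grip": 0}, {"xyz": [-2, -40, 0], "roll": 0, "grip": 0}, {"xyz": [-2, -40, 0], "roll": 0, "grip": 0}, {"xyz": [-1, -40, 0], "roll": 0, "grip": 0}]}}

```text
time_s: 15.57
position: [0.5528, -0.0772, 0.1792]
tcp_rot: [[-1.0, 0.001, 0.0], [0.001, 1.0, 0.0], [-0.0, 0.0, -1.0]]
force: [1.3, 1.4, -0.1]
opening: 0.31
grasp_force: 30.0
```

Call:
{"method": "move_arm", "body": {"increments": [{"xyz": [0, -40, 0], "roll": 0, "grip": 0}, {"xyz": [0, -13, 0], "roll": 0, "grip": 0}, {"xyz": [0, -5, 0], "roll": 0, "grip": 0}, {"xyz": [0, 0, 0], "roll": 0, "grip": 0}, {"xyz": [0, 0, 0], "roll": 0, "grip": 0}]}}

```text
time_s: 15.98
position: [0.5525, -0.1326, 0.1785]
tcp_rot: [[-1.0, 0.002, -0.001], [0.002, 1.0, 0.001], [0.001, 0.001, -1.0]]
force: [0.2, 0.9, -0.2]
opening: 0.311
grasp_force: 30.0
```

```bash
python3 - <<'E'
from h import *
img,d,c=snap('wrist','w6.png');np.savez('w6.npz',img=img,d=d,K=c[0],R=c[1],t=c[2])
print(bot.read_state()['position'])
E
```

```text
[ 0.55255338 -0.13213322  0.17850219]
```

View pics/w6.png

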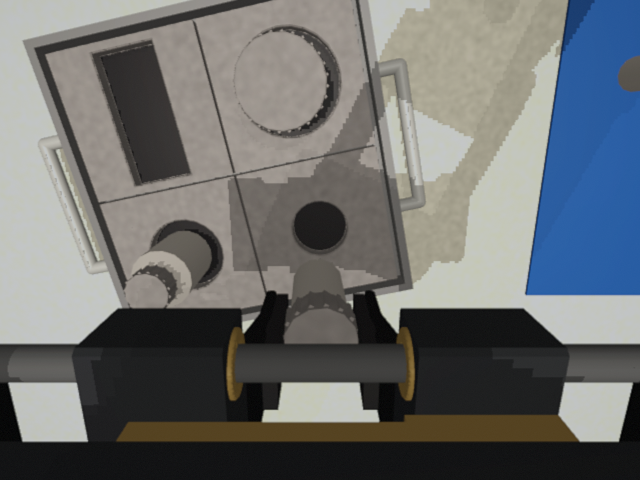

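The vial pocket is at (320,226), in line with the held vial at (320,310). The jar and bottle stand upright in their pockets at (287,80) and (187,255). Next I'll check the fore-aft offset.

```bash
python3 - <<'E'
from h import *
z=np.load('w6.npz');K,R,t=z['K'],z['R'],z['t']
def prj(uv,h):
    r=R@np.array([(uv[0]-K[0,2])/K[0,0],(uv[1]-K[1,2])/K[1,1],1]);return ((t+r*((h-t[2])/r[2]))[:2]*1000).round(1)
h=.012
print('vial',prj((293,226),h),prj((347,226),h),prj((320,200),h),prj((320,252),h))
c=[prj(p,h) for p in ((94,51),(152,41),(190,174),(136,185))];print('box',np.mean(c,0),c)
E
```

```text
vial [ 553.4 -153.6] [ 553.5 -110.1] [ 532.3 -131.8] [ 575.4 -131.9]
box [ 468.35 -263.5 ] [array([ 424. , -293.9]), array([ 417.5, -251.5]), array([ 511.7, -232.8]), array([ 520.2, -275.8])]
```

Call:
{"method": "move_arm", "body": {"increments": [{"xyz": [0, 1, 30], "roll": 0, "grip": 0}, {"xyz": [0, 0, 40], "roll": 0, "grip": 0}, {"xyz": [0, 0, 30], "roll": 0, "grip": 0}, {"xyz": [0, 0, 15], "roll": 0, "grip": 0}, {"xyz": [0, 0, 8], "roll": 0, "grip": 0}]}}

```text
time_s: 16.45
position: [0.5512, -0.13, 0.053]
tcp_rot: [[-1.0, -0.001, -0.005], [-0.001, 1.0, 0.003], [0.005, 0.003, -1.0]]
force: [-1.0, -0.2, -0.4]
opening: 0.315
grasp_force: 30.0
```

Call:
{"method": "move_arm", "body": {"increments": [{"xyz": [0, 0, 4], "roll": 0, "grip": 0}, {"xyz": [0, 0, 2], "roll": 0, "grip": 0}, {"xyz": [0, 0, 0], "roll": 0, "grip": 0}, {"xyz": [0, 0, 0], "roll": 0, "grip": 0}]}}

```text
time_s: 16.78
position: [0.554, -0.133, 0.0508]
tcp_rot: [[-1.0, 0.001, 0.002], [0.001, 1.0, -0.001], [-0.002, -0.001, -1.0]]
force: [0.7, -0.7, 0.3]
opening: 0.312
grasp_force: 30.0
```

Call:
{"method": "move_arm", "body": {"increments": [{"xyz": [0, 0, 2], "roll": 0, "grip": 0}, {"xyz": [0, 0, 0.5], "roll": 0, "grip": 0}, {"xyz": [0, 0, 0], "roll": 0, "grip": 0}]}}

```text
time_s: 17.03
position: [0.5544, -0.1335, 0.0488]
tcp_rot: [[-1.0, 0.002, 0.003], [0.002, 1.0, -0.001], [-0.003, -0.001, -1.0]]
force: [0.5, -0.0, 5.5]
opening: 0.311
grasp_force: 29.9
```

Call:
{"method": "move_arm", "body": {"increments": [{"xyz": [0, 0, 0], "roll": 0, "grip": 80}, {"xyz": [0, 0, 0], "roll": 0, "grip": 80}, {"xyz": [0, 0, 0], "roll": 0, "grip": 80}, {"xyz": [0, 0, 0], "roll": 0, "grip": 80}, {"xyz": [0, 0, 0], "roll": 0, "grip": 80}]}}

```text
time_s: 17.45
position: [0.553, -0.133, 0.047]
tcp_rot: [[-1.0, 0.002, -0.0], [0.002, 1.0, 0.0], [0.0, 0.0, -1.0]]
force: [-0.2, -0.8, -0.6]
opening: 0.604
grasp_force: 0.0
```

Call:
{"method": "move_arm", "body": {"increments": [{"xyz": [0, 0, -10], "roll": 0, "grip": 80}, {"xyz": [0, 0, -35], "roll": 0, "grip": 80}, {"xyz": [0, 0, -40], "roll": 0, "grip": 80}, {"xyz": [0, 0, -40], "roll": 0, "grip": 80}, {"xyz": [0, 0, -20], "roll": 0, "grip": 80}]}}

```text
time_s: 17.87
position: [0.5551, -0.1338, 0.1973]
tcp_rot: [[-1.0, 0.002, 0.007], [0.002, 1.0, -0.003], [-0.007, -0.003, -1.0]]
force: [0.6, -0.3, -0.2]
opening: 0.793
grasp_force: 0.0
```

Call:
{"method": "move_arm", "body": {"increments": [{"xyz": [6, 18, 0], "roll": 0, "grip": 80}, {"xyz": [12, 38, 0], "roll": 0, "grip": 80}, {"xyz": [12, 38, 0], "roll": 0, "grip": 80}, {"xyz": [12, 38, 0], "roll": 0, "grip": 80}, {"xyz": [12, 38, 0], "roll": 0, "grip": 80}]}}

```text
time_s: 18.28
position: [0.4985, 0.0384, 0.1928]
tcp_rot: [[-1.0, 0.003, 0.001], [0.003, 1.0, 0.0], [-0.001, 0.0, -1.0]]
force: [-0.2, 0.1, 0.7]
opening: 0.797
grasp_force: 0.0
```

Call:
{"method": "move_arm", "body": {"increments": [{"xyz": [12, 38, 0], "roll": 0, "grip": 80}, {"xyz": [12, 38, 0], "roll": 0, "grip": 80}, {"xyz": [12, 38, 0], "roll": 0, "grip": 80}, {"xyz": [12, 38, 0], "roll": 0, "grip": 80}, {"xyz": [12, 38, 0], "roll": 0, "grip": 80}]}}

```text
time_s: 18.7
position: [0.4388, 0.2289, 0.1928]
tcp_rot: [[-1.0, 0.002, 0.001], [0.002, 1.0, 0.0], [-0.001, 0.0, -1.0]]
force: [-0.1, -0.9, -0.4]
opening: 0.8
grasp_force: 0.0
```

Call:
{"method": "move_arm", "body": {"increments": [{"xyz": [1, 6, 0], "roll": -0.116, "grip": 80}, {"xyz": [0, 0, 0], "roll": -0.116, "grip": 80}, {"xyz": [0, 0, 0], "roll": -0.116, "grip": 80}, {"xyz": [0, 0, 0], "roll": -0.116, "grip": 80}, {"xyz": [0, 0, 0], "roll": -0.116, "grip": 80}]}}

```text
time_s: 19.12
position: [0.4384, 0.2335, 0.1926]
tcp_rot: [[-0.834, -0.552, 0.0], [-0.552, 0.834, 0.0], [-0.0, -0.0, -1.0]]
force: [0.6, -0.7, -0.4]
opening: 0.801
grasp_force: 0.0
```

Call:
{"method": "move_arm", "body": {"increments": [{"xyz": [0, 0, 0], "roll": -0.116, "grip": 80}, {"xyz": [0, 0, 0], "roll": -0.116, "grip": 80}, {"xyz": [0, 0, 0], "roll": -0.119, "grip": 80}, {"xyz": [0, 0, 0], "roll": 0, "grip": 80}, {"xyz": [0, 0, 0], "roll": 0, "grip": 80}]}}

```text
time_s: 19.53
position: [0.4387, 0.2332, 0.1925]
tcp_rot: [[-0.601, -0.799, 0.0], [-0.799, 0.601, 0.0], [-0.0, -0.0, -1.0]]
force: [0.5, -0.3, 0.4]
opening: 0.805
grasp_force: 0.0
```

```bash
python3 - <<'E'
from m import *
img,d,c=snap('wrist','w7.png');P=cloud(d,*c);P[d==0]=9
objs(P,dict(box=(.441,.231)),.03,.12,.05);s=bot.read_state();R=np.array(s['tcp_rot']);print(s['position'],np.degrees(np.arctan2(R[1,1],R[0,1])),s['joint_positions'])
img,d,c=snap('top','top4.png');P=cloud(d,*c);P[d==0]=9
objs(P,dict(vial=(.555,-.133)),.03,.12,.05)
print((R.T@(np.array([.440,.232,0])-s['position'])*1000).round(1))
E
```

```text
box 4220 ztop 0.0535 mean [0.4381 0.2302] circ [0.4393 0.2316] 0.0419 rect ((439.4273376464844, 231.64663696289062), (79.95755767822266, 29.981304168701172), 53.688636779785156)
[0.43868194 0.23320049 0.1924047 ] 143.0710666078437 [ 1.50831933e+01  2.28843840e+01  1.02097120e+02  2.77450773e-03
  5.50042545e+01 -1.27989465e+02]
vial 178 ztop 0.0759 mean [ 0.5547 -0.1332] circ [ 0.5547 -0.1334] 0.015 rect ((554.897216796875, -133.21580505371094), (28.228586196899414, 28.20647430419922), 16.43109703063965)
[  0.2  -1.8 192.4]
```

View pics/w7.png

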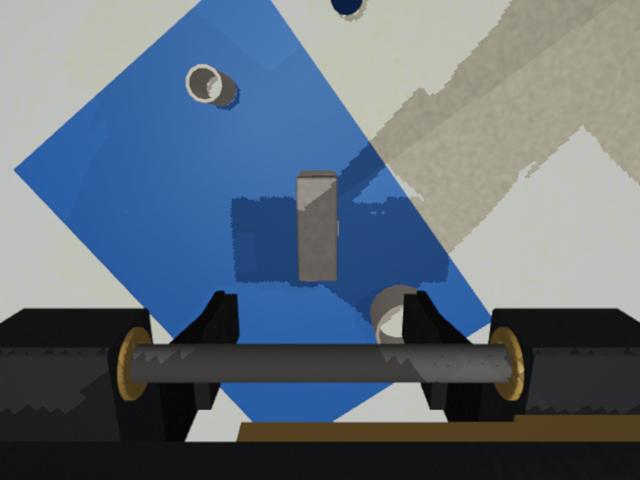

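The box is centred between the fingers at (317,228) and aligned with them. The open jar at (393,310) stands clear of the finger path. Descending.

Call:
{"method": "move_arm", "body": {"increments": [{"xyz": [0, -2, 30], "roll": 0, "grip": 80}, {"xyz": [0, 0, 40], "roll": 0, "grip": 80}, {"xyz": [0, 0, 40], "roll": 0, "grip": 80}, {"xyz": [0, 0, 38], "roll": 0, "grip": 80}, {"xyz": [0, 0, 19], "roll": 0, "grip": 80}]}}

```text
time_s: 20.05
position: [0.4384, 0.2314, 0.0217]
tcp_rot: [[-0.6, -0.8, -0.005], [-0.8, 0.6, -0.001], [0.004, 0.003, -1.0]]
force: [-0.5, -0.6, -0.2]
opening: 0.8
grasp_force: 0.0
```

Call:
{"method": "move_arm", "body": {"increments": [{"xyz": [0, 0, 0], "roll": 0, "grip": 0}, {"xyz": [0, 0, 0], "roll": 0, "grip": 0}, {"xyz": [0, 0, 0], "roll": 0, "grip": 0}, {"xyz": [0, 0, 0], "roll": 0, "grip": 0}, {"xyz": [0, 0, 0], "roll": 0, "grip": 0}]}}

```text
time_s: 20.47
position: [0.4416, 0.2324, 0.0268]
tcp_rot: [[-0.599, -0.801, 0.004], [-0.801, 0.599, 0.001], [-0.003, -0.002, -1.0]]
force: [0.3, 0.1, -0.7]
opening: 0.508
grasp_force: 0.0
```

Call:
{"method": "move_arm", "body": {"increments": [{"xyz": [0, 0, 0], "roll": 0, "grip": 0}, {"xyz": [0, 0, 0], "roll": 0, "grip": 0}, {"xyz": [0, 0, 0], "roll": 0, "grip": 0}, {"xyz": [0, 0, 0], "roll": 0, "grip": 0}, {"xyz": [0, 0, 0], "roll": 0, "grip": 0}]}}

```text
time_s: 20.88
position: [0.4409, 0.2322, 0.026]
tcp_rot: [[-0.599, -0.801, 0.002], [-0.801, 0.599, 0.0], [-0.001, -0.001, -1.0]]
force: [-0.7, 0.5, 6.6]
opening: 0.34
grasp_force: 30.0
```

Call:
{"method": "move_arm", "body": {"increments": [{"xyz": [0, 0, -10], "roll": 0, "grip": 0}, {"xyz": [0, 0, -35], "roll": 0, "grip": 0}, {"xyz": [0, 0, -40], "roll": 0, "grip": 0}, {"xyz": [0, 0, -40], "roll": 0, "grip": 0}, {"xyz": [0, 0, -27], "roll": 0, "grip": 0}]}}

```text
time_s: 21.3
position: [0.4409, 0.2322, 0.1807]
tcp_rot: [[-0.598, -0.801, 0.003], [-0.801, 0.598, 0.001], [-0.003, -0.002, -1.0]]
force: [1.1, -0.6, -0.4]
opening: 0.341
grasp_force: 30.0
```

Call:
{"method": "move_arm", "body": {"increments": [{"xyz": [0, 0, 0], "roll": 0.12, "grip": 0}, {"xyz": [0, 0, 0], "roll": 0.12, "grip": 0}, {"xyz": [0, 0, 0], "roll": 0.12, "grip": 0}, {"xyz": [0, 0, 0], "roll": 0.12, "grip": 0}, {"xyz": [0, 0, 0], "roll": 0.12, "grip": 0}]}}

```text
time_s: 21.72
position: [0.4398, 0.2319, 0.1776]
tcp_rot: [[-0.948, -0.318, -0.0], [-0.318, 0.948, -0.0], [0.0, -0.0, -1.0]]
force: [0.8, 0.3, -0.6]
opening: 0.34
grasp_force: 30.0
```

Call:
{"method": "move_arm", "body": {"increments": [{"xyz": [0, 0, 0], "roll": 0.124, "grip": 0}, {"xyz": [3, -20, 0], "roll": 0, "grip": 0}, {"xyz": [5.5, -38, 0], "roll": 0, "grip": 0}, {"xyz": [5.5, -38, 0], "roll": 0, "grip": 0}, {"xyz": [5.5, -38, 0], "roll": 0, "grip": 0}]}}

```text
time_s: 22.13
position: [0.4479, 0.0959, 0.1775]
tcp_rot: [[-0.979, -0.206, -0.0], [-0.206, 0.979, -0.0], [0.0, -0.0, -1.0]]
force: [0.4, -0.6, -0.4]
opening: 0.34
grasp_force: 30.0
```

Call:
{"method": "move_arm", "body": {"increments": [{"xyz": [5.5, -38, 0], "roll": 0, "grip": 0}, {"xyz": [5.5, -38, 0], "roll": 0, "grip": 0}, {"xyz": [5.5, -38, 0], "roll": 0, "grip": 0}, {"xyz": [5.5, -38, 0], "roll": 0, "grip": 0}, {"xyz": [5.5, -38, 0], "roll": 0, "grip": 0}]}}

```text
time_s: 22.55
position: [0.4596, -0.0964, 0.1775]
tcp_rot: [[-0.979, -0.203, -0.0], [-0.203, 0.979, 0.0], [0.0, 0.0, -1.0]]
force: [0.7, 0.3, -1.1]
opening: 0.341
grasp_force: 30.0
```

Call:
{"method": "move_arm", "body": {"increments": [{"xyz": [5.5, -38, 0], "roll": 0, "grip": 0}, {"xyz": [5.5, -38, 0], "roll": 0, "grip": 0}, {"xyz": [5.5, -38, 0], "roll": 0, "grip": 0}, {"xyz": [5.5, -38, 0], "roll": 0, "grip": 0}, {"xyz": [2, -14, 0], "roll": 0, "grip": 0}]}}

```text
time_s: 22.97
position: [0.4715, -0.268, 0.1779]
tcp_rot: [[-0.98, -0.2, 0.003], [-0.2, 0.98, -0.004], [-0.002, -0.005, -1.0]]
force: [0.1, 0.3, -1.1]
opening: 0.339
grasp_force: 30.0
```

Call:
{"method": "move_arm", "body": {"increments": [{"xyz": [0, 0, 0], "roll": 0, "grip": 0}, {"xyz": [0, 0, 0], "roll": 0, "grip": 0}, {"xyz": [0, 0, 0], "roll": 0, "grip": 0}]}}

```text
time_s: 23.22
position: [0.4697, -0.2604, 0.1769]
tcp_rot: [[-0.979, -0.204, -0.002], [-0.204, 0.979, 0.002], [0.001, 0.002, -1.0]]
force: [-0.4, 0.1, -0.4]
opening: 0.342
grasp_force: 30.0
```

```bash
python3 - <<'E'
from h import *
img,d,c=snap('wrist','w8.png');np.savez('w8.npz',img=img,d=d,K=c[0],R=c[1],t=c[2])
s=bot.read_state();R=np.array(s['tcp_rot']);print(s['position'],np.degrees(np.arctan2(R[1,1],R[0,1])),s['joint_positions'])
print((R.T@(np.array([.4695,-.263,0])-s['position'])*1000).round(1))
E
```

```text
[ 0.46991923 -0.2601255   0.17693323] 101.82182549192295 [-4.09058696e+01  2.70565890e+01  9.73457309e+01  2.55057452e-02
  5.57274262e+01 -1.42742145e+02]
[  0.8  -3.1 176.9]
```

View pics/w8.png

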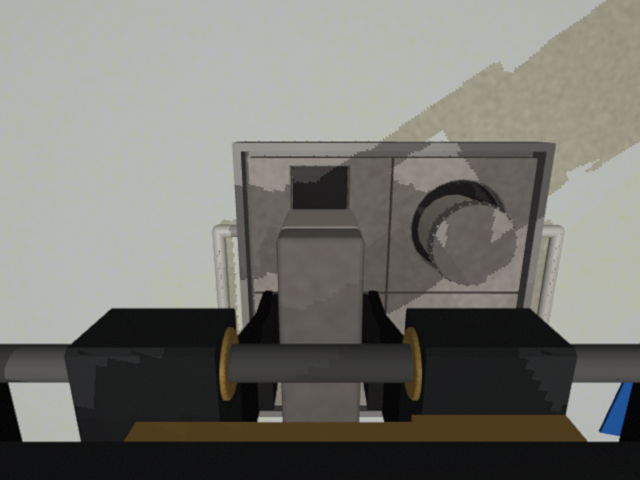

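The box is square to the slide-box pocket (visible at (320,187)) and centred on it. Lowering.

Call:
{"method": "move_arm", "body": {"increments": [{"xyz": [0, -1, 30], "roll": 0, "grip": 0}, {"xyz": [0, 0, 40], "roll": 0, "grip": 0}, {"xyz": [0, 0, 35], "roll": 0, "grip": 0}, {"xyz": [0, 0, 18], "roll": 0, "grip": 0}, {"xyz": [0, 0, 6], "roll": 0, "grip": 0}]}}

```text
time_s: 23.68
position: [0.4689, -0.2596, 0.0452]
tcp_rot: [[-0.979, -0.206, -0.006], [-0.206, 0.979, 0.005], [0.005, 0.006, -1.0]]
force: [0.3, 0.4, -0.3]
opening: 0.348
grasp_force: 30.0
```

Call:
{"method": "move_arm", "body": {"increments": [{"xyz": [0, 0, 4], "roll": 0, "grip": 0}, {"xyz": [0, 0, 4], "roll": 0, "grip": 0}, {"xyz": [0, 0, 3], "roll": 0, "grip": 0}, {"xyz": [0, 0, 0], "roll": 0, "grip": 0}, {"xyz": [0, 0, 0], "roll": 0, "grip": 0}]}}

```text
time_s: 24.1
position: [0.4715, -0.2635, 0.038]
tcp_rot: [[-0.979, -0.204, 0.002], [-0.204, 0.979, -0.001], [-0.001, -0.002, -1.0]]
force: [0.4, 0.5, -0.5]
opening: 0.344
grasp_force: 30.0
```

Call:
{"method": "move_arm", "body": {"increments": [{"xyz": [0, 0, 2], "roll": 0, "grip": 0}, {"xyz": [0, 0, 1], "roll": 0, "grip": 0}, {"xyz": [0, 0, 0], "roll": 0, "grip": 0}, {"xyz": [0, 0, 0], "roll": 0, "grip": 0}]}}

```text
time_s: 24.43
position: [0.4713, -0.2636, 0.035]
tcp_rot: [[-0.979, -0.204, 0.001], [-0.204, 0.979, -0.001], [-0.001, -0.001, -1.0]]
force: [-0.4, 1.0, 6.4]
opening: 0.342
grasp_force: 30.0
```

Call:
{"method": "move_arm", "body": {"increments": [{"xyz": [0, 0, 0], "roll": 0, "grip": 80}, {"xyz": [0, 0, 0], "roll": 0, "grip": 80}, {"xyz": [0, 0, 0], "roll": 0, "grip": 80}, {"xyz": [0, 0, 0], "roll": 0, "grip": 80}, {"xyz": [0, 0, 0], "roll": 0, "grip": 80}]}}

```text
time_s: 24.85
position: [0.4708, -0.2631, 0.0339]
tcp_rot: [[-0.979, -0.204, -0.0], [-0.204, 0.979, 0.0], [0.0, 0.0, -1.0]]
force: [-0.3, 0.6, -0.3]
opening: 0.634
grasp_force: 0.0
```

Call:
{"method": "move_arm", "body": {"increments": [{"xyz": [0, 0, -10], "roll": 0, "grip": 80}, {"xyz": [0, 0, -35], "roll": 0, "grip": 80}, {"xyz": [0, 0, -40], "roll": 0, "grip": 80}, {"xyz": [0, 0, -40], "roll": 0, "grip": 80}, {"xyz": [0, 0, -30], "roll": 0, "grip": 80}]}}

```text
time_s: 25.27
position: [0.4714, -0.2635, 0.1927]
tcp_rot: [[-0.979, -0.204, 0.002], [-0.204, 0.979, -0.002], [-0.002, -0.003, -1.0]]
force: [0.3, -1.0, -0.3]
opening: 0.793
grasp_force: 0.0
```

Call:
{"method": "move_arm", "body": {"increments": [{"xyz": [0, 40, 0], "roll": 0, "grip": 80}, {"xyz": [0, 40, 0], "roll": 0, "grip": 80}, {"xyz": [0, 40, 0], "roll": 0, "grip": 80}, {"xyz": [0, 40, 0], "roll": 0, "grip": 80}, {"xyz": [0, 40, 0], "roll": 0, "grip": 80}]}}

```text
time_s: 25.68
position: [0.4293, -0.0658, 0.1898]
tcp_rot: [[-0.979, -0.203, 0.001], [-0.203, 0.979, -0.0], [-0.001, -0.0, -1.0]]
force: [0.3, 0.4, -0.2]
opening: 0.8
grasp_force: 0.0
```

Call:
{"method": "move_arm", "body": {"increments": [{"xyz": [0, 40, 0], "roll": 0, "grip": 80}, {"xyz": [0, 20, 0], "roll": 0, "grip": 80}, {"xyz": [0, 0, 0], "roll": 0, "grip": 80}, {"xyz": [0, 0, 0], "roll": 0, "grip": 80}]}}

```text
time_s: 26.02
position: [0.4178, -0.0079, 0.1897]
tcp_rot: [[-0.978, -0.207, 0.001], [-0.207, 0.978, -0.001], [-0.001, -0.001, -1.0]]
force: [0.1, 1.2, 0.6]
opening: 0.801
grasp_force: 0.0
```

```bash
python3 - <<'E'
from m import *
img,d,c=snap('top','top5.png');P=cloud(d,*c);P[d==0]=9
objs(P,dict(jar=(.45,-.157),bottle=(.578,-.242),vial=(.555,-.133),box=(.472,-.263),ojar=(.436,.347),ovial=(.441,.104)),.03,.12,.048)
cr=cv2.resize(img[130:290,120:520],None,fx=2,fy=2,interpolation=2);cv2.imwrite('pics/c5.png',cr[:,:,::-1])
E
```

```text
jar 570 ztop 0.0683 mean [ 0.4519 -0.1611] circ [ 0.4522 -0.1563] 0.0297 rect ((452.014404296875, -163.0665283203125), (44.650718688964844, 58.10397720336914), 87.00970458984375)
bottle 190 ztop 0.0976 mean [ 0.5792 -0.2407] circ [ 0.5794 -0.2408] 0.0148 rect ((579.989013671875, -241.22073364257812), (27.348546981811523, 27.72498321533203), 72.47806549072266)
vial 177 ztop 0.0764 mean [ 0.5547 -0.1334] circ [ 0.555  -0.1338] 0.0147 rect ((555.126220703125, -133.58465576171875), (27.7791748046875, 27.95267677307129), 22.699413299560547)
box 670 ztop 0.064 mean [ 0.4715 -0.262 ] circ [ 0.4723 -0.2631] 0.0417 rect ((471.9711608886719, -262.7014465332031), (79.87586975097656, 31.012073516845703), 11.913330078125)
ojar 162 ztop 0.0471 mean [0.435  0.3476] circ [0.4362 0.3473] 0.0274 rect ((436.0531921386719, 347.0459899902344), (52.71950912475586, 52.39773941040039), 75.68606567382812)Traceback (most recent call last):
  File "<stdin>", line 3, in <module>
  File "m.py", line 5, in objs
    q=P[m];zt=np.percentile(q[:,2],95);t=q[q[:,2]>zt-.008][:,:2].astype(np.float32)
              ~~~~~~~~~~~~~^^^^^^^^^^^
    return _quantile_unchecked(
        a, q, axis, out, overwrite_input, method, keepdims, weights)
    return _ureduce(a,
                    func=_quantile_ureduce_func,
    ...<5 lines>...
                    overwrite_input=overwrite_input,
                    method=method)
    r = func(a, **kwargs)
    result = _quantile(arr,
                       quantiles=q,
    ...<2 lines>...
                       out=out,
                       weights=wgt)
    slices_having_nans = np.isnan(arr[-1, ...])
                                  ~~~^^^^^^^^^
IndexError: index -1 is out of bounds for axis 0 with size 0
```

The arm hides the open vial from the top camera, so I'll move off and look with the wrist camera.

Call:
{"method": "move_arm", "body": {"increments": [{"xyz": [-35, 20, 0], "roll": 0, "grip": 80}, {"xyz": [-35, 20, 0], "roll": 0, "grip": 80}, {"xyz": [-35, 20, 0], "roll": 0, "grip": 80}, {"xyz": [0, 20, 0], "roll": 0, "grip": 80}, {"xyz": [0, 0, 0], "roll": 0, "grip": 80}]}}

```text
time_s: 26.48
position: [0.5065, 0.0924, 0.189]
tcp_rot: [[-0.979, -0.205, 0.001], [-0.205, 0.979, 0.001], [-0.001, 0.001, -1.0]]
force: [-0.4, -0.7, 0.2]
opening: 0.8
grasp_force: 0.0
```

```bash
python3 - <<'E'
from m import *
img,d,c=snap('wrist','w9.png');P=cloud(d,*c);P[d==0]=9
i2,_,_=snap('top','top6.png')
objs(P,dict(ovial=(.441,.104)),.03,.12,.048)
E
```

```text
ovial 411 ztop 0.0534 mean [0.4387 0.104 ] circ [0.4388 0.1039] 0.0126 rect ((438.7537536621094, 103.8757553100586), (24.51567268371582, 23.9019832611084), 57.14432144165039)
```

View pics/top6.png

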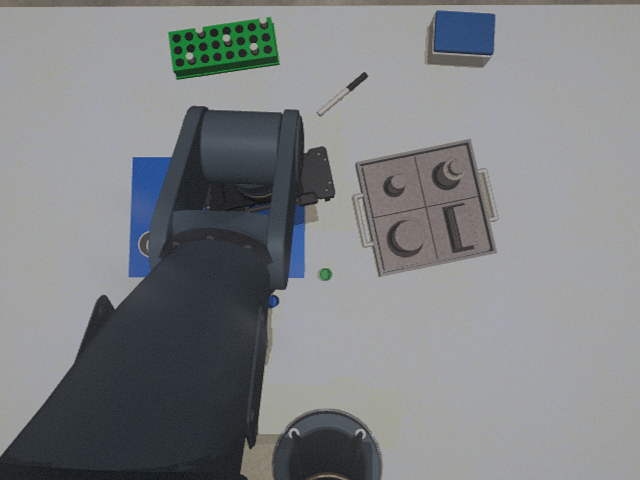

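All four samples stand in their pockets: vial (395,185), bottle (448,173), jar (405,238) and box (459,227). Their top heights match full seating. The open vial and open jar are where they stood. Handing in.

```bash
python3 -c "
from rig import bot
print(bot.hand_in())"
```

```text
the job is handed in; nothing more can be done
None
```

I packed the jar, bottle, vial and slide box upright and fully down in their matching pockets, left the open jar and open vial where they stood, and handed the job in at about 27 s; the hand-in returned no verdict.

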